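# Run the fingertips along a glued carton lid and hold it down

## Task

The packed carton in the middle of the table has fresh glue under the front edge of its springy lid. Press the lid shut at its left end with the fingertips, run them along the whole front edge to the right end with light pressure, and finish there, still gently holding the lid fully shut while the glue bites. Leave the carton standing where it is, and do not pick up or disturb the things around it.

Things in the scene. Friction and masses are not known exactly. Their poses are not given: they have to be found in the camera images.
- carton: cream folding carton, full of bottles, 307 mm long, 67 mm wide, 210 mm high, about 2.2 kg, standing loose on the table. Origin: centre of its underside; x along its length, towards the end that is the left one seen from the robot; y across it, towards the front (the robot's side), z up. Top of the shut lid at z = 210 mm; walls 2 mm thick
- carton_lid (a joint): angle (rad) of the flat one-piece lid, 303 x 65 x 2 mm: 0 fully shut (level, hard stop), grows as it opens. Hinged on top of the carton's back wall (carton y -33, z 208 mm); free edge in front. The board springs: it rests at 1.0 to 1.2 rad, free edge then 55 to 60 mm above the carton, and pops up when let go; holding the front edge down takes about 1 N anywhere along it
- edge_left (a point): point on the lid's upper face at its free (front) edge, 2 mm from the left corner; moves with the lid. Lid shut: carton frame (150, 33, 210) mm
- edge_middle (a point): point on the lid's upper face, middle of its free edge; moves with the lid. Lid shut: carton frame (0, 33, 210) mm
- edge_right (a point): point on the lid's upper face at its free edge, 2 mm from the right corner; moves with the lid. Lid shut: carton frame (-150, 33, 210) mm
- glue_stick: blue and white glue stick, 28 mm thick, 98 mm high, standing; origin under its centre. Bystander
- bone_folder: flat cream bone folder, 25 x 163 x 8 mm, lying; origin under its centre, length along its y. Bystander: the job is done with the fingertips
- over_cap: black bottle over-cap, 36 mm wide and high, open end up; origin under its centre. Bystander
- bottle_a: dark pump bottle with cream label and bare pump, 50 mm thick, 160 mm high; origin under its centre. Bystander
- bottle_b: dark pump bottle with cream label and black cap, 50 mm thick, 177 mm high; origin under its centre. Bystander
- pen_blue: blue capped pen, 136 mm long, 10 mm thick, lying; origin under its centre. Bystander

How it is judged:
On the way, in this order (a step that is already met when the one before it is completed fails the run):
1. the fingertips hold the lid shut with light pressure on its front edge, at its left end (x of the grasp point in the frame of carton between 0.11 and 0.18 m and y of the grasp point in the frame of carton between 0 and 0.07 m and z of the grasp point in the frame of carton between 0.205 and 0.29 m and contact force between the fingers and carton between 0.5 and 20 N and value of joint carton_lid below 0.06 rad), for 0.1 s.
2. the fingertips hold the lid shut with light pressure on its front edge, at 20 % of the way (x of the grasp point in the frame of carton between 0.075 and 0.105 m and y of the grasp point in the frame of carton between 0 and 0.07 m and z of the grasp point in the frame of carton between 0.205 and 0.29 m and contact force between the fingers and carton between 0.5 and 20 N and value of joint carton_lid below 0.06 rad), for 0.05 s.
3. the fingertips hold the lid shut with light pressure on its front edge, at 35 % of the way (x of the grasp point in the frame of carton between 0.03 and 0.06 m and y of the grasp point in the frame of carton between 0 and 0.07 m and z of the grasp point in the frame of carton between 0.205 and 0.29 m and contact force between the fingers and carton between 0.5 and 20 N and value of joint carton_lid below 0.06 rad), for 0.05 s.
4. the fingertips hold the lid shut with light pressure on its front edge, at the middle (x of the grasp point in the frame of carton between -0.015 and 0.015 m and y of the grasp point in the frame of carton between 0 and 0.07 m and z of the grasp point in the frame of carton between 0.205 and 0.29 m and contact force between the fingers and carton between 0.5 and 20 N and value of joint carton_lid below 0.06 rad), for 0.05 s.
5. the fingertips hold the lid shut with light pressure on its front edge, at 65 % of the way (x of the grasp point in the frame of carton between -0.06 and -0.03 m and y of the grasp point in the frame of carton between 0 and 0.07 m and z of the grasp point in the frame of carton between 0.205 and 0.29 m and contact force between the fingers and carton between 0.5 and 20 N and value of joint carton_lid below 0.06 rad), for 0.05 s.
6. the fingertips hold the lid shut with light pressure on its front edge, at 80 % of the way (x of the grasp point in the frame of carton between -0.105 and -0.075 m and y of the grasp point in the frame of carton between 0 and 0.07 m and z of the grasp point in the frame of carton between 0.205 and 0.29 m and contact force between the fingers and carton between 0.5 and 20 N and value of joint carton_lid below 0.06 rad), for 0.05 s.
7. the fingertips hold the lid shut with light pressure on its front edge, at its right end (x of the grasp point in the frame of carton between -0.18 and -0.11 m and y of the grasp point in the frame of carton between 0 and 0.07 m and z of the grasp point in the frame of carton between 0.205 and 0.29 m and contact force between the fingers and carton between 0.5 and 20 N and value of joint carton_lid below 0.06 rad), for 0.3 s.
At the end, for the whole second after the job is handed in: the lid is fully shut (under 0.06 rad, 4 mm at its edge) and held so by fingertips within about 4 cm of the right end of the front edge, pressing with 0.5 to 20 N; the carton stands upright within 30 mm of where it was (all of step 7 and distance of carton from where it was at the start of the episode below 0.03 m and angle between carton's own z axis and vertical below 0.05 rad and linear speed of carton below 0.01 m/s and velocity of joint carton_lid below 0.1 rad/s); the arm keeps its last pose, push and grip.
It fails at once if the carton is crushed (pressed with over 35 N) (contact force between the fingers and carton above 35 N).
It fails at once if the carton is pushed away more than 30 mm, tipped or lifted (distance of carton from where it was at the start of the episode above 0.03 m or angle between carton's own z axis and vertical above 0.15 rad or height (world z) of carton above 0.01 m).
It fails at once if a thing beside the carton is moved or picked up (distance of any of glue_stick, bone_folder, over_cap, bottle_a, bottle_b, pen_blue from where it was at the start of the episode above 0.02 m).
It also fails if it takes over 45 s, if anything falls off the work surface, if the arm or the gripper's body presses on something with over 40 N, if the wrist force passes 120 N, or if a joint passes its speed limit or range.

## Robot

A 7-joint arm with a two-finger parallel gripper is mounted at the origin on a cart in front of the work surface, level with it; the furniture and walls round the work are solid. World frame = base frame: x ahead of the robot, y to its left, z up, the work surface at z = 0. Lengths are in m, angles in rad, forces in N, time in s.
With the tool pointing down it reaches from about 0.4 to 0.9 m from the base axis. Payload 5.5 kg.
Tool frame: the origin (TCP) lies at the very end of the fingers, on their centre line; the grasp point (between the pads) lies 19 mm behind it; x points along the fingers, z is the direction in which the jaws open and shut, and the axes are right-handed (so a half turn about x gives the same grasp; the last joint's range is limited). The gripper opens to 92 mm and grips with 3 to 60 N. Pads are 19 mm wide; open, the fingers measure 130 mm over their backs; the gripper's body (75 mm by 190 mm) begins 47 mm behind the grasp point.
Start: joints at [1.49, 0.501, -0.427, 1.55, 0.221, 1.138, -0.21], TCP at [0.219, -0.612, 0.227] pointing down, gripper open.
Joint ranges: [-2.88, 2.88], [-0.31, 2.03], [-1.54, 1.56], [0.2, 2.42], [-1.41, 4.55], [0.19, 2.02], [-2.57, 2.57]. Speed limits (rad/s): [2.57, 2.57, 3.14, 3.14, 3.14, 3.14, 3.14].

## Interface

Orientations are given as a rotation vector (axis times angle).
In Python, from cell import env, viewer, job_done, models gives the robot as it stands.
- The arm moves only by the tool jog_arm, never from a script. Its argument "plan" is a list of rows, each an object of numbers: "dx", "dy", "dz": the shift along the world's x, y, z in cm; "roll": the turn about the world's z in rad; "claw": the closure, from -1 (fully open) to 1 (shut), so that 0 is half open. In form: [{"dx": .., "dy": .., "dz": .., "roll": .., "claw": ..}, ...]. A call has 1 to 12 rows; each row is the pose to reach, as a shift and turn from the pose commanded when the call began; what a row does not reach only later rows make up. A row lasts 1/12 s, in which the tool goes at most 41.7 mm and 7.16 degrees, less where a joint would pass 70% of its speed; a pose out of reach is approached as far as the arm can. A call with a gripper value outside its range is refused whole. The fingers move at their own pace and stop on an object; the grip force is fixed at half the most. Time passes only in rows, so rows that repeat a pose let the fingers close. It gives the time, the measured TCP pose, the force and the opening at its end, in the units of the state.
- env.read_state(): the state, without advancing time (a new reading comes with each control period).
- viewer.capture(name): name is "scene" or "side" or "wrist"; returns (picture, depth): 420x560x3 uint8, blue, green, red; 420x560 float32, m along the optical axis (not along the pixel's ray), 0 where there is no reading.
- viewer.camera_info(name): a dict with "fovy" (degrees; the focal length in pixels is half the picture's height over the tangent of half this angle, whatever the lens; pixels are square), "cx", "cy" (the principal point, pixels), "xyz" and "rotation" of the camera in the world. Camera axes: x right, y up, looking along -z (the intrinsics and any distortion apply to the point x, -y, -z); pixel columns grow to the right and rows downward; lengths in m; the calibration is good to about 2 mm. The wrist camera is an equidistant fisheye: a pixel r from the principal point sees the ray r / f radians off the axis. A picture is of the moment at which its call begins: read the wrist's pose just before it. camera_info takes no time and is no camera call; for the wrist camera it gives the pose at the moment of the call.
- job_done(): hands the job in, once; it reports no verdict.
Trained networks look in the newest picture that a camera, given by its name, has taken for a name from the list of things; names that differ only in an ending like _2 or _b are one class to them, and where a whole thing is asked for, a point or a joint stands for the part that bears it (a point fixed in the world has none). Each returns a list of dicts, best first, with "score" (0 to 1); they miss things now and then, are a little off and sometimes report something else, mostly with a low value. They report only what shows in the picture. A call takes as long as a camera call.
- models.masks_of(camera, thing): "region" (420x560 bool, what is visible of it) and "box" ([left, top, width, height] in pixels, round what is visible of it).
- models.landmark_of(camera, thing): "location" ([column, row] in pixels: a listed point, or the origin of a listed thing).
The state is a dict: "time": time; "joint_positions": joint angles; "qd": joint speeds; "tau": joint torques, N m; "eef_pos": TCP position; "orientation": TCP orientation; "force": force on the tool from outside, world axes, zero at the start; "ft_torque": the same for the moment, N m; "grip_width": opening from 0.0 (shut) to 1.0 (fully open).
Only numpy, scipy, OpenCV 4.12 (cv2) and the standard library are available. Lean on these libraries where they do the work, as an engineer would, in place of code of your own. Each camera call takes 0.05 s, during which the arm holds its last target.

## Working session

There is one attempt and no reset: what is moved stays moved. The work goes in short steps, Python scripts to look and compute and a tool call to move; the robot and the scene stay as the last step left them, time stands still between calls to the robot, and variables do not carry over. Pictures are saved under pics/ and viewed, and the job is handed in when it is done.

Besides the shell and the picture viewer there is one more tool, called after ">>>" by a JSON object that holds its "name" and its "arguments". jog_arm: Moves the arm, as the interface text tells. Its arguments: {"type":"object","properties":{"plan":{"type":"array","items":{"type":"object","properties":{"dx":{"type":"number"},"dy":{"type":"number"},"dz":{"type":"number"},"roll":{"type":"number"},"claw":{"type":"number"}}}}},"required":["plan"]}

```bash
ls; mkdir -p pics
python3 - <<'E'
from cell import env, viewer
import cv2
print(env.read_state())
for n in ("scene","side","wrist"):
    p,d=viewer.capture(n); cv2.imwrite(f"pics/{n}0.png",p); print(n,viewer.camera_info(n))
E
```

```text
pics
{'time': 0.0, 'joint_positions': array([ 1.4902036 ,  0.50184505, -0.4267686 ,  1.55146372,  0.22084269,
        1.13827922, -0.21029769]), 'qd': array([-1.90751052e-03, -7.94491463e-05, -6.58613772e-04, -1.82253565e-03,
       -2.06213743e-03,  3.29313247e-05, -9.32956287e-04]), 'tau': array([-3.68694082e-04, -5.66586149e+01, -5.81659421e+00, -2.79108989e+01,
       -6.87836786e-02,  3.05974425e-02,  1.80662823e-04]), 'eef_pos': array([ 0.21878707, -0.61132852,  0.2256724 ]), 'orientation': array([ 0.95343215,  1.35408491, -0.95156492]), 'force': array([ 0.41563716, -0.32196089,  0.46366957]), 'ft_torque': array([ 0.00413379, -0.0088027 ,  0.00220492]), 'grip_width': 1.002944538309213}
scene {'fovy': 49.609224596931455, 'cx': 276.983605857664, 'cy': 207.3862136866657, 'xyz': array([0.11075346, 0.87693292, 1.0973656 ]), 'rotation': array([ 0.27327422, -0.94586386, -2.46530215])}
side {'fovy': 49.53662188806023, 'cx': 282.220735691336, 'cy': 209.90016656096148, 'xyz': array([-0.04746983,  0.99335591,  0.91283523]), 'rotation': array([ 0.33624495, -1.16376476, -2.2932151 ])}
wrist {'fovy': 65.70646984690485, 'cx': 285.87369230648443, 'cy': 213.02296939660894, 'xyz': array([ 0.29469068, -0.58453374,  0.38437214]), 'rotation': array([-0.25854311,  0.18413929, -1.21686645])}
```

View pics/scene0.png

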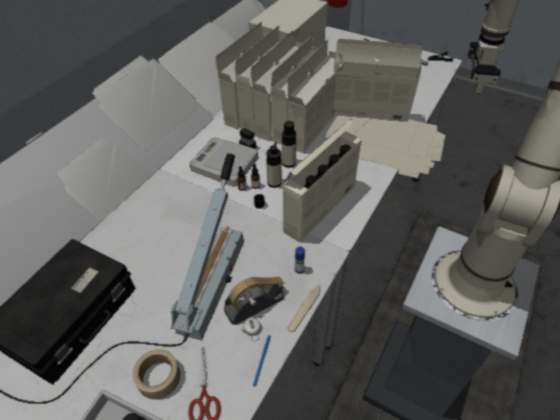

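View pics/side0.png

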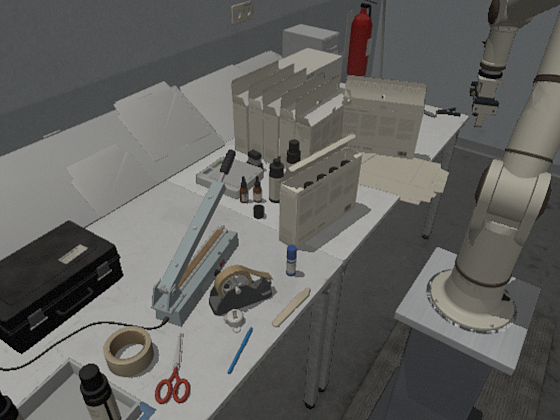

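View pics/wrist0.png

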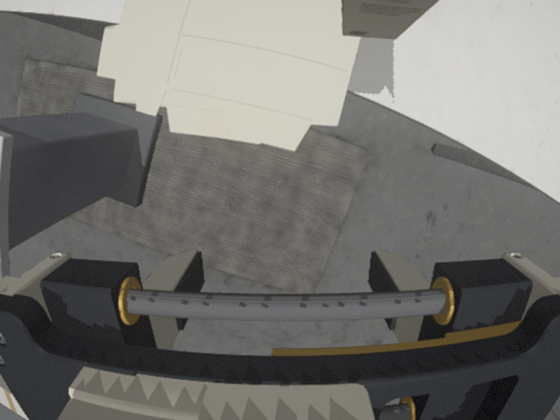

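The scene view shows the carton around (322,185), its lid up, with the glue stick at (300,260) off its left end and the pump bottles behind it. Next I'll localise the carton from masks and depth.

```bash
cat > h.py <<'E'
import numpy as np, cv2
from scipy.spatial.transform import Rotation as R
from cell import env, viewer, models
def cloud(n,d,info=None):
    c=info or viewer.camera_info(n); f=210/np.tan(np.radians(c['fovy']/2))
    v,u=np.mgrid[0:420,0:560]; x=(u-c['cx'])/f; y=(v-c['cy'])/f
    P=np.stack([x*d,-y*d,-d],-1)
    return P@R.from_rotvec(c['rotation']).as_matrix().T+c['xyz']
def ray(n,px):
    c=viewer.camera_info(n); f=210/np.tan(np.radians(c['fovy']/2))
    v=np.array([(px[0]-c['cx'])/f,-(px[1]-c['cy'])/f,-1]); return c['xyz'],R.from_rotvec(c['rotation']).as_matrix()@v
def at_z(n,px,z):
    o,v=ray(n,px); return o+v*(z-o[2])/v[2]
E
python3 - <<'E'
from h import *
np.set_printoptions(precision=4,suppress=True)
for n in ("scene","side"):
    p,d=viewer.capture(n); W=cloud(n,d)
    np.savez(f"{n}.npz",p=p,W=W,d=d)
    for t in ("carton","carton_lid","glue_stick","bottle_a","bone_folder","over_cap","pen_blue"):
        for m in models.masks_of(n,t)[:3]:
            r=m['region']&(d>0); P=W[r]
            print(n,t,round(m['score'],2),m['box'],r.sum(),np.percentile(P,[2,50,98],axis=0).ravel() if len(P) else '')
            if t.startswith('carton'): np.save(f"{n}_{t}.npy",m['region']) if m is models else None
    for t in ("edge_left","edge_middle","edge_right","carton"):
        for l in models.landmark_of(n,t)[:2]:
            u,v=np.round(l['location']).astype(int); print(n,t,round(l['score'],2),l['location'],W[v,u] if 0<=v<420 and 0<=u<560 else '')
E
```

```text
scene carton 0.91 [281.9, 120.2, 78.2, 122.6] 5245 [ 0.4497 -0.1845  0.0108  0.492  -0.0033  0.1594  0.5515  0.1158  0.2665]
scene carton_lid 0.84 [289.7, 121.6, 66.3, 59.5] 504 [ 0.4812 -0.1782  0.226   0.5084 -0.0244  0.2647  0.5492  0.1024  0.2699]
scene carton_lid 0.74 [279.3, 121.8, 16.1, 44.6] 669 [ 0.6724 -0.2506  0.0017  0.689  -0.1628  0.0947  0.718  -0.1512  0.1767]
scene glue_stick 0.71 [251.8, 194.1, 10.0, 13.1] 139 [0.6641 0.027  0.002  0.6823 0.0459 0.0218 0.6999 0.0639 0.0373]
scene glue_stick 0.66 [281.9, 120.6, 77.7, 120.2] 5417 [ 0.4495 -0.188   0.004   0.4918 -0.0078  0.1586  0.5541  0.1158  0.2668]
scene glue_stick 0.55 [295.1, 248.5, 8.4, 26.9] 242 [0.4338 0.1959 0.0019 0.4431 0.2141 0.0627 0.4583 0.2195 0.0988]
scene bottle_a 0.76 [278.7, 123.2, 14.6, 42.1] 573 [ 0.6724 -0.1864  0.0118  0.6878 -0.1615  0.1006  0.712  -0.1512  0.1767]
scene bottle_a 0.59 [267.4, 143.5, 13.1, 45.6] 591 [ 0.6659 -0.0852  0.0044  0.6825 -0.0517  0.0936  0.7106 -0.0408  0.1593]
scene bottle_a 0.47 [293.2, 249.2, 14.2, 24.2] 220 [0.4339 0.1978 0.0069 0.4428 0.2142 0.064  0.4568 0.2196
[... 1299 characters left out ...]
6889 -0.1673  0.139   0.7143 -0.1548  0.1794]
side bone_folder 0.72 [269.5, 285.8, 38.5, 40.3] 386 [0.3614 0.243  0.003  0.3721 0.3142 0.0086 0.3842 0.3832 0.0123]
side over_cap 0.49 [254.1, 203.0, 11.8, 13.8] 136 [0.6623 0.0239 0.0028 0.6774 0.0473 0.0236 0.698  0.0625 0.0372]
side pen_blue 0.64 [229.1, 330.9, 24.1, 40.9] 208 [ 0.3818  0.4269 -0.      0.3988  0.4849  0.0078  0.416   0.5455  0.0123]
side edge_left 0.72 [284.9, 165.3] [ 0.779  -0.2542  0.0166]
side edge_left 0.7 [316.8, 223.3] [0.4773 0.0129 0.0453]
side edge_middle 0.62 [325.1, 150.4] [ 0.5032 -0.0466  0.266 ]
side edge_right 0.59 [349.3, 135.2] [ 0.491  -0.1718  0.2669]
side carton 0.85 [316.0, 227.6] [0.4789 0.0137 0.0253]
```

Fit the front and left wall planes with known dimensions.

Run:
```python
from h import *
from scipy.optimize import least_squares
np.set_printoptions(precision=4,suppress=True)
for n in ("scene","side"):
    z=np.load(f"{n}.npz"); p,W=z['p'],z['W']
    r=models.masks_of(n,"carton") if False else None
    P=W.reshape(-1,3)
    m=(P[:,2]>.03)&(P[:,2]<.19)&(P[:,0]>.42)&(P[:,0]<.60)&(P[:,1]>-.24)&(P[:,1]<.14); Q=P[m][:,:2]
    # front wall: line by robust fit; end wall perpendicular
    def res(q):
        x,y,a=q; c,s=np.cos(a),np.sin(a)   # carton x axis=(c,s)
        D=Q-[x,y]; X=D@[c,s]; Y=D@[-s,c]
        qx=np.abs(X)-.1535; qy=np.abs(Y)-.0335
        return np.hypot(np.maximum(qx,0),np.maximum(qy,0))+np.minimum(np.maximum(qx,qy),0)
    best=min((least_squares(res,[.50,-.04,a],loss='soft_l1',f_scale=.003) for a in (1.3,1.57,1.8)),key=lambda s:s.cost)
    x,y,a=best.x; e=res(best.x); print(n,best.x,len(Q),np.median(abs(e)),np.percentile(abs(e),90))
    c,s=np.cos(a),np.sin(a)
    for X in (.15,0,-.15): print(X,np.array([x,y])+X*np.array([c,s])+.033*np.array([-s,c]))
    m=(P[:,2]>.215)&(P[:,2]<.30)&(P[:,0]>.42)&(P[:,0]<.60)&(P[:,1]>-.24)&(P[:,1]<.14)
    D=P[m]; X=(D[:,:2]-[x,y])@[c,s]; Y=(D[:,:2]-[x,y])@[-s,c]
    print('lid X',np.percentile(X,[1,99]),'Y',np.percentile(Y,[1,99]),'z',np.percentile(D[:,2],[50,99]))
    i=D[:,2]>.25; print(np.median(Y[i]))
    im=cv2.resize(p[100:260,240:400],(640,640),interpolation=cv2.INTER_CUBIC)
    cv2.imwrite(f"pics/{n}_zoom.png",im)
```

```text
scene [ 0.5029 -0.0399  1.4147] 3632 0.0009900404806853988 0.02195434634534765
0.15 [0.4936 0.1134]
0 [ 0.4703 -0.0347]
-0.15 [ 0.4469 -0.1829]
lid X [-0.1428  0.1486] Y [-0.028   0.0059] z [0.2646 0.2706]
-0.003112483737365164
side [ 0.502  -0.0425  1.4141] 3896 0.0010659916740611008 0.0028309072128753776
0.15 [0.4928 0.1108]
0 [ 0.4694 -0.0373]
-0.15 [ 0.446  -0.1855]
lid X [-0.1447  0.1493] Y [-0.0312  0.0067] z [0.264  0.2709]
-0.002827881730385109
```

View pics/side_zoom.png

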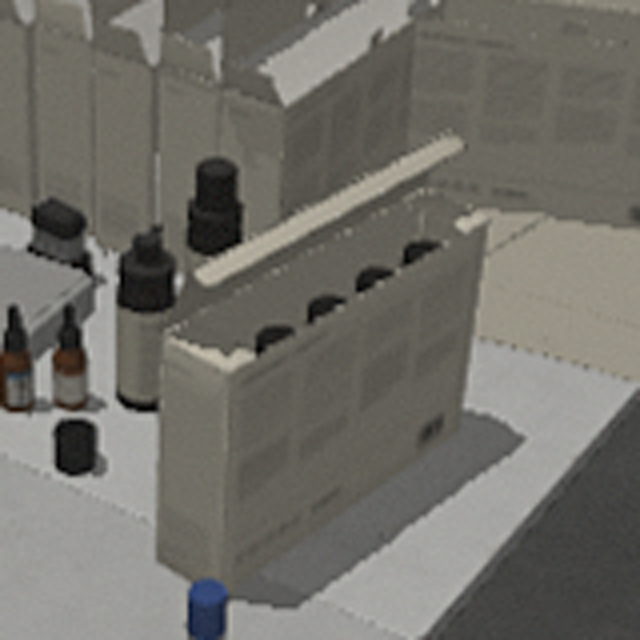

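The zoom confirms the fit: left wall at about (195,460), front wall facing the robot, and the lid's free edge running from (205,275) to (460,145). The two cameras put the carton centre within 3 mm of each other. Next: jaw direction and the target numbers.

```bash
cat >> h.py <<'E'
C=np.array([.5025,-.041]); A=1.4144; ex=np.array([np.cos(A),np.sin(A)]); ey=np.array([-np.sin(A),np.cos(A)])
def w(X,Y): return C+X*ex+Y*ey
def st(msg=''):
    s=env.read_state(); p=s['eef_pos']; M=R.from_rotvec(s['orientation']).as_matrix()
    D=p[:2]-C
    print(msg,'t',round(s['time'],2),'tcp',p.round(4),'cartonXY',(D@ex).round(4),(D@ey).round(4),'F',s['force'].round(2),'g',round(s['grip_width'],3),'toolx',M[:,0].round(3),'toolz',M[:,2].round(3))
E
python3 - <<'E'
from h import *
st(); print(w(.135,-.012),w(.135,.018),w(-.135,.018))
s=env.read_state(); M=R.from_rotvec(s['orientation']).as_matrix(); print(np.arctan2(M[1,2],M[0,2]),A)
S=np.load('scene.npz')['W'].reshape(-1,3)
m=(S[:,2]>.2)&(S[:,0]>0.15)&(S[:,0]<.75)&(S[:,1]<-.23)&(S[:,2]<.5); print(np.percentile(S[m],[1,50,99],axis=0))
E
```

```text
t 1.35 tcp [ 0.2192 -0.6119  0.2267] cartonXY -0.6081 0.191 F [ 0.71 -1.19  0.18] g 0.998 toolx [ 0.  0. -1.] toolz [ 0.337 -0.941 -0.   ]
[0.53538108 0.09048321] [0.50574723 0.095156  ] [ 0.46369215 -0.17154865]
-1.2268987782228686 1.4144
[[ 0.16681131 -0.66570289  0.2011299 ]
 [ 0.53919335 -0.57123667  0.26118946]
 [ 0.74832404 -0.24747901  0.49361047]]
```

>>> {"name": "jog_arm", "arguments": {"plan": [{"dz": 4,"claw": 1},{"dz": 8,"claw": 1},{"dz": 12,"claw": 1},{"dz": 16,"claw": 1},{"dz": 18,"claw": 1},{"dx": 2,"dy": 3.5,"dz": 18,"roll": -0.1,"claw": 1},{"dx": 4,"dy": 7,"dz": 18,"roll": -0.2,"claw": 1},{"dx": 6,"dy": 10.5,"dz": 18,"roll": -0.3,"claw": 1},{"dx": 8,"dy": 14,"dz": 18,"roll": -0.4,"claw": 1},{"dx": 10,"dy": 17.5,"dz": 18,"roll": -0.5,"claw": 1},{"dx": 12,"dy": 21,"dz": 18,"roll": -0.5,"claw": 1},{"dx": 14,"dy": 24.5,"dz": 18,"roll": -0.5,"claw": 1}]}}

```text
schema error: expected keys dx, dy, dz, roll, claw
```

>>> {"name": "jog_arm", "arguments": {"plan": [{"dx": 1.5,"dy": 3.7,"claw": 1},{"dx": 3,"dy": 7.4,"claw": 1},{"dx": 4.5,"dy": 11.1,"claw": 1},{"dx": 6,"dy": 14.8,"claw": 1},{"dx": 7.5,"dy": 18.5,"claw": 1},{"dx": 9,"dy": 22.2,"claw": 1},{"dx": 10.5,"dy": 25.9,"claw": 1},{"dx": 12,"dy": 29.6,"claw": 1},{"dx": 13.5,"dy": 33.3,"claw": 1},{"dx": 15,"dy": 37,"claw": 1},{"dx": 16.5,"dy": 40.7,"claw": 1},{"dx": 17.6,"dy": 44,"claw": 1}]}}

```text
schema error: expected keys dx, dy, dz, roll, claw
```

Run:
```python
from h import *
st()
```

```text
t 1.35 tcp [ 0.2192 -0.6119  0.2267] cartonXY -0.6081 0.191 F [ 0.71 -1.19  0.18] g 0.998 toolx [ 0.  0. -1.] toolz [ 0.337 -0.941 -0.   ]
```

All keys are needed in each row.

>>> {"name": "jog_arm", "arguments": {"plan": [{"dx": 0,"dy": 0,"dz": 4,"roll": 0,"claw": 1},{"dx": 0,"dy": 0,"dz": 8,"roll": 0,"claw": 1},{"dx": 0,"dy": 0,"dz": 12,"roll": 0,"claw": 1},{"dx": 0,"dy": 0,"dz": 16,"roll": 0,"claw": 1},{"dx": 0,"dy": 0,"dz": 18,"roll": 0,"claw": 1},{"dx": 2,"dy": 3.5,"dz": 18,"roll": -0.1,"claw": 1},{"dx": 4,"dy": 7,"dz": 18,"roll": -0.2,"claw": 1},{"dx": 6,"dy": 10.5,"dz": 18,"roll": -0.3,"claw": 1},{"dx": 8,"dy": 14,"dz": 18,"roll": -0.4,"claw": 1},{"dx": 10,"dy": 17.5,"dz": 18,"roll": -0.5,"claw": 1},{"dx": 12,"dy": 21,"dz": 18,"roll": -0.5,"claw": 1},{"dx": 14,"dy": 24.5,"dz": 18,"roll": -0.5,"claw": 1}]}}

```text
time: 2.35
eef_pos: [0.3598, -0.365, 0.407]
orientation: [1.323, 1.13, -1.324]
force: [1.4, 0.2, 0.8]
grip_width: 0.178
```

>>> {"name": "jog_arm", "arguments": {"plan": [{"dx": 1.5,"dy": 3.8,"dz": 0,"roll": 0,"claw": 1},{"dx": 3,"dy": 7.6,"dz": 0,"roll": 0,"claw": 1},{"dx": 4.5,"dy": 11.4,"dz": 0,"roll": 0,"claw": 1},{"dx": 6,"dy": 15.2,"dz": 0,"roll": 0,"claw": 1},{"dx": 7.5,"dy": 19,"dz": 0,"roll": 0,"claw": 1},{"dx": 9,"dy": 22.8,"dz": 0,"roll": 0,"claw": 1},{"dx": 10.5,"dy": 26.6,"dz": 0,"roll": 0,"claw": 1},{"dx": 12,"dy": 30.4,"dz": 0,"roll": 0,"claw": 1},{"dx": 13.5,"dy": 34.2,"dz": 0,"roll": 0,"claw": 1},{"dx": 15,"dy": 38,"dz": 0,"roll": 0,"claw": 1},{"dx": 16.5,"dy": 41.8,"dz": 0,"roll": 0,"claw": 1},{"dx": 17.5,"dy": 45.6,"dz": 0,"roll": 0,"claw": 1}]}}

```text
time: 3.35
eef_pos: [0.535, 0.0906, 0.4069]
orientation: [1.325, 1.13, -1.323]
force: [0.7, -1.0, 0.1]
grip_width: 0.006
```

Run:
```python
from h import *
st()
p,d=viewer.capture('side'); cv2.imwrite('pics/side1.png',p)
```

```text
t 3.35 tcp [0.535  0.0906 0.4069] cartonXY 0.135 -0.0116 F [ 0.66 -1.05  0.15] g 0.006 toolx [ 0.001 -0.    -1.   ] toolz [-0.157 -0.988 -0.   ]
```

View pics/side1.png

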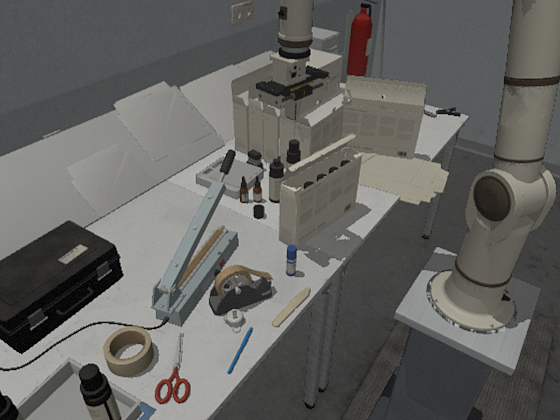

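The gripper hangs over the carton's left end (around (293,90), no contact). Descend to just above the lid edge, then follow the lid's closing arc.

>>> {"name": "jog_arm", "arguments": {"plan": [{"dx": 0.1,"dy": 0,"dz": -4,"roll": 0,"claw": 1},{"dx": 0.3,"dy": -0.1,"dz": -8,"roll": 0,"claw": 1},{"dx": 0.3,"dy": -0.1,"dz": -11,"roll": 0,"claw": 1},{"dx": 0.3,"dy": -0.1,"dz": -13,"roll": 0,"claw": 1},{"dx": 0.3,"dy": -0.1,"dz": -14,"roll": 0,"claw": 1},{"dx": 0.3,"dy": -0.1,"dz": -14.5,"roll": 0,"claw": 1},{"dx": 0.3,"dy": -0.1,"dz": -14.5,"roll": 0,"claw": 1}]}}

```text
time: 3.98
eef_pos: [0.5365, 0.088, 0.2614]
orientation: [1.322, 1.132, -1.324]
force: [-1.7, 0.2, 3.9]
grip_width: 0.004
```

Run:
```python
from h import *
st()
p,d=viewer.capture('side'); cv2.imwrite('pics/side2.png',cv2.resize(p[60:260,200:440],(720,600)))
p,d=viewer.capture('wrist'); cv2.imwrite('pics/wrist2.png',p)
```

```text
t 3.98 tcp [0.5365 0.088  0.2614] cartonXY 0.1328 -0.0135 F [-1.69  0.18  3.89] g 0.004 toolx [-0.001 -0.    -1.   ] toolz [-0.155 -0.988  0.   ]
```

View pics/side2.png

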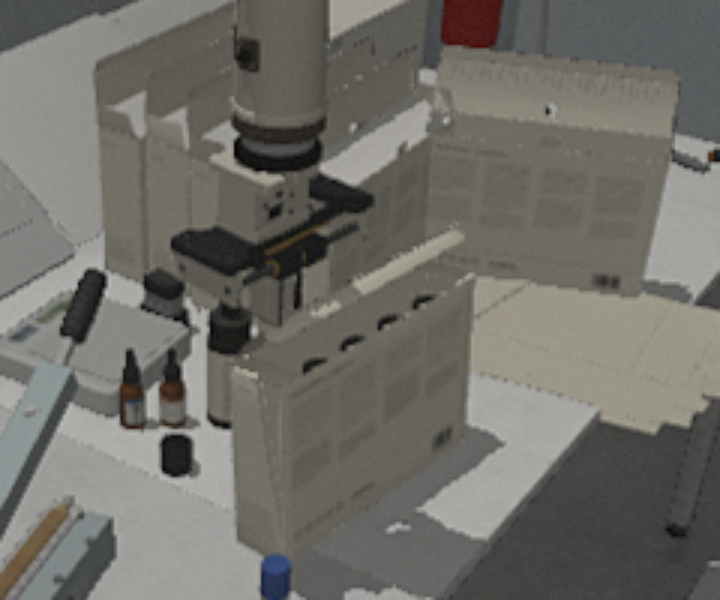

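View pics/wrist2.png

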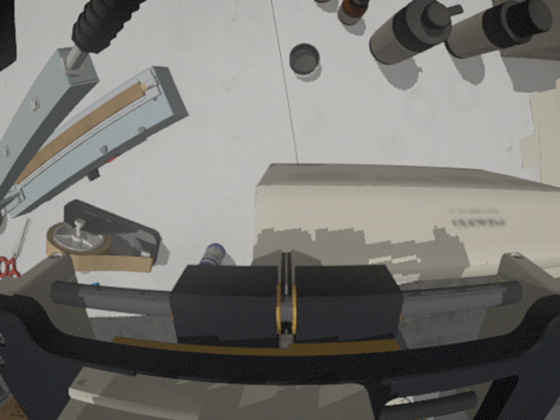

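The side view shows the fingers just reaching the lid's left part (tips around (285,310)), the carton still upright, and a light contact force of about 4 N. Now continue down and forward along the arc.

>>> {"name": "jog_arm", "arguments": {"plan": [{"dx": -0.2,"dy": 0.1,"dz": -0.4,"roll": 0,"claw": 1},{"dx": -0.5,"dy": 0.1,"dz": -0.8,"roll": 0,"claw": 1},{"dx": -0.8,"dy": 0.2,"dz": -1.2,"roll": 0,"claw": 1},{"dx": -1.1,"dy": 0.2,"dz": -1.6,"roll": 0,"claw": 1},{"dx": -1.1,"dy": 0.2,"dz": -1.6,"roll": 0,"claw": 1}]}}

```text
time: 4.5
eef_pos: [0.5251, 0.0902, 0.245]
orientation: [1.322, 1.132, -1.324]
force: [-0.5, -0.4, -0.2]
grip_width: 0.003
```

Run:
```python
from h import *
st()
p,d=viewer.capture('side'); cv2.imwrite('pics/side3.png',cv2.resize(p[60:260,200:440],(720,600)))
st()
```

```text
t 4.5 tcp [0.5251 0.0902 0.245 ] cartonXY 0.1331 -0.0019 F [-0.46 -0.41 -0.21] g 0.003 toolx [-0.001 -0.    -1.   ] toolz [-0.155 -0.988  0.   ]
 t 4.55 tcp [0.5259 0.09   0.2453] cartonXY 0.1331 -0.0027 F [0.57 0.08 0.91] g 0.006 toolx [ 0. -0. -1.] toolz [-0.155 -0.988  0.   ]
```

View pics/side3.png

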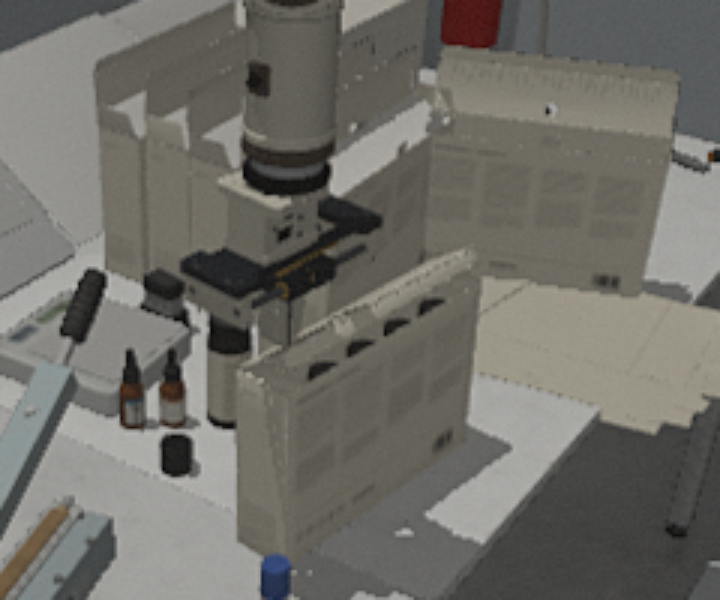

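The lid is following: its edge has dropped and now runs close above the carton rim, from (240,365) to (470,255), and the carton still stands. Keep going.

>>> {"name": "jog_arm", "arguments": {"plan": [{"dx": -0.2,"dy": 0,"dz": -0.4,"roll": 0,"claw": 1},{"dx": -0.4,"dy": 0.1,"dz": -0.8,"roll": 0,"claw": 1},{"dx": -0.6,"dy": 0.1,"dz": -1.2,"roll": 0,"claw": 1},{"dx": -0.8,"dy": 0.1,"dz": -1.6,"roll": 0,"claw": 1},{"dx": -1.0,"dy": 0.2,"dz": -2.0,"roll": 0,"claw": 1},{"dx": -1.2,"dy": 0.2,"dz": -2.4,"roll": 0,"claw": 1},{"dx": -1.4,"dy": 0.2,"dz": -2.8,"roll": 0,"claw": 1},{"dx": -1.4,"dy": 0.2,"dz": -2.8,"roll": 0,"claw": 1}]}}

```text
time: 5.22
eef_pos: [0.5113, 0.0921, 0.2169]
orientation: [1.322, 1.132, -1.324]
force: [0.1, 1.2, 0.8]
grip_width: 0.004
```

Run:
```python
from h import *
st()
p,d=viewer.capture('side'); cv2.imwrite('pics/side4.png',cv2.resize(p[60:260,200:440],(720,600)))
st()
```

```text
t 5.22 tcp [0.5113 0.0921 0.2169] cartonXY 0.1328 0.012 F [0.08 1.22 0.79] g 0.004 toolx [-0.001 -0.    -1.   ] toolz [-0.155 -0.988  0.   ]
 t 5.27 tcp [0.5116 0.0921 0.2173] cartonXY 0.1329 0.0117 F [1.21 0.85 0.82] g 0.004 toolx [-0.001 -0.    -1.   ] toolz [-0.155 -0.988  0.   ]
```

View pics/side4.png

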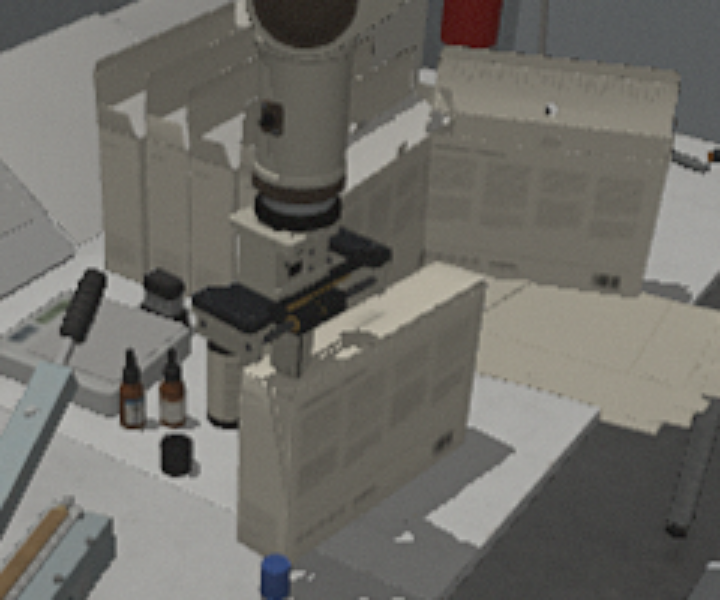

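The lid is nearly shut, with the fingers on its left front part at (290,370). Ease down until the hard stop shows in the force.

>>> {"name": "jog_arm", "arguments": {"plan": [{"dx": -0.4,"dy": 0.1,"dz": -0.2,"roll": 0,"claw": 1},{"dx": -0.7,"dy": 0.1,"dz": -0.4,"roll": 0,"claw": 1},{"dx": -0.7,"dy": 0.1,"dz": -0.5,"roll": 0,"claw": 1},{"dx": -0.7,"dy": 0.1,"dz": -0.5,"roll": 0,"claw": 1}]}}

```text
time: 5.6
eef_pos: [0.5045, 0.0933, 0.2125]
orientation: [1.323, 1.132, -1.324]
force: [-0.6, 1.1, 0.6]
grip_width: 0.005
```

>>> {"name": "jog_arm", "arguments": {"plan": [{"dx": 0,"dy": 0,"dz": -0.1,"roll": 0,"claw": 1},{"dx": 0,"dy": 0,"dz": -0.1,"roll": 0,"claw": 1}]}}

```text
time: 5.77
eef_pos: [0.5047, 0.0932, 0.2115]
orientation: [1.323, 1.132, -1.324]
force: [-0.5, 0.6, 2.0]
grip_width: 0.007
```

>>> {"name": "jog_arm", "arguments": {"plan": [{"dx": 0,"dy": 0,"dz": -0.1,"roll": 0,"claw": 1},{"dx": 0,"dy": 0,"dz": -0.1,"roll": 0,"claw": 1}]}}

```text
time: 5.93
eef_pos: [0.5049, 0.0931, 0.2106]
orientation: [1.323, 1.132, -1.324]
force: [-1.6, 0.4, 2.1]
grip_width: 0.002
```

>>> {"name": "jog_arm", "arguments": {"plan": [{"dx": 0,"dy": 0,"dz": -0.1,"roll": 0,"claw": 1},{"dx": 0,"dy": 0,"dz": -0.1,"roll": 0,"claw": 1}]}}

```text
time: 6.1
eef_pos: [0.5051, 0.0932, 0.21]
orientation: [1.323, 1.131, -1.323]
force: [-2.7, -0.4, 6.7]
grip_width: 0.002
```

The hard stop is reached: TCP z is 0.210, the shut lid's height, and the force has risen to 6.7 N. Check the carton's pose before the run.

```bash
cat > fit.py <<'E'
from h import *
from scipy.optimize import least_squares
def fit(n):
    st()
    p,d=viewer.capture(n); P=cloud(n,d).reshape(-1,3)
    m=(P[:,2]>.03)&(P[:,2]<.19)&(P[:,0]>.42)&(P[:,0]<.60)&(P[:,1]>-.24)&(P[:,1]<.14); Q=P[m][:,:2]
    def res(q):
        x,y,a=q; c,s=np.cos(a),np.sin(a); D=Q-[x,y]; X=D@[c,s]; Y=D@[-s,c]
        qx=np.abs(X)-.1535; qy=np.abs(Y)-.0335
        return np.hypot(np.maximum(qx,0),np.maximum(qy,0))+np.minimum(np.maximum(qx,qy),0)
    b=least_squares(res,[.502,-.041,1.414],loss='soft_l1',f_scale=.003); print('carton',b.x.round(4))
    x,y,a=b.x;c,s=np.cos(a),np.sin(a)
    m=(P[:,2]>.195)&(P[:,2]<.30); D=P[m]; X=(D[:,:2]-[x,y])@[c,s]; Y=(D[:,:2]-[x,y])@[-s,c]
    for lo,hi in((-.14,-.09),(-.09,-.03),(-.03,.03),(.03,.09)):
        k=(X>lo)&(X<hi)&(Y>.012)&(Y<.033); k2=(X>lo)&(X<hi)&(Y<-.01)&(Y>-.033)
        print(lo,'front z',np.median(D[k,2]).round(4) if k.any() else None,'back z',np.median(D[k2,2]).round(4) if k2.any() else None)
    st(); return p
E
python3 - <<'E'
from fit import *
fit('side')
E
```

```text
t 6.1 tcp [0.5051 0.0932 0.21  ] cartonXY 0.133 0.0183 F [-2.67 -0.35  6.65] g 0.002 toolx [ 0. -0. -1.] toolz [-0.156 -0.988  0.   ]
carton [ 0.5023 -0.0425  1.4155]
-0.14 front z 0.2099 back z 0.21
-0.09 front z 0.2101 back z 0.2093
-0.03 front z 0.21 back z 0.2101
0.03 front z 0.2105 back z 0.2099
 t 6.15 tcp [0.5051 0.0932 0.2101] cartonXY 0.133 0.0183 F [-2.48  0.23  6.39] g 0.006 toolx [ 0. -0. -1.] toolz [-0.155 -0.988  0.   ]
```

The lid is level at 0.210 m front and back, and the carton has not moved. Now run along the edge.

>>> {"name": "jog_arm", "arguments": {"plan": [{"dx": -0.08,"dy": -0.5,"dz": 0,"roll": 0,"claw": 1},{"dx": -0.16,"dy": -1.0,"dz": 0,"roll": 0,"claw": 1},{"dx": -0.24,"dy": -1.5,"dz": 0,"roll": 0,"claw": 1},{"dx": -0.32,"dy": -2.0,"dz": 0,"roll": 0,"claw": 1},{"dx": -0.39,"dy": -2.5,"dz": 0,"roll": 0,"claw": 1},{"dx": -0.47,"dy": -3.0,"dz": 0,"roll": 0,"claw": 1},{"dx": -0.55,"dy": -3.5,"dz": 0,"roll": 0,"claw": 1},{"dx": -0.63,"dy": -4.0,"dz": 0,"roll": 0,"claw": 1}]}}

```text
time: 6.82
eef_pos: [0.4996, 0.0535, 0.2104]
orientation: [1.325, 1.131, -1.321]
force: [0.1, 4.1, 6.4]
grip_width: 0.005
```

>>> {"name": "jog_arm", "arguments": {"plan": [{"dx": -0.08,"dy": -0.5,"dz": 0,"roll": 0,"claw": 1},{"dx": -0.16,"dy": -1.0,"dz": 0,"roll": 0,"claw": 1},{"dx": -0.24,"dy": -1.5,"dz": 0,"roll": 0,"claw": 1},{"dx": -0.32,"dy": -2.0,"dz": 0,"roll": 0,"claw": 1},{"dx": -0.39,"dy": -2.5,"dz": 0,"roll": 0,"claw": 1},{"dx": -0.47,"dy": -3.0,"dz": 0,"roll": 0,"claw": 1},{"dx": -0.55,"dy": -3.5,"dz": 0,"roll": 0,"claw": 1},{"dx": -0.63,"dy": -4.0,"dz": 0,"roll": 0,"claw": 1},{"dx": -0.71,"dy": -4.5,"dz": 0,"roll": 0,"claw": 1},{"dx": -0.79,"dy": -5.0,"dz": 0,"roll": 0,"claw": 1}]}}

```text
time: 7.65
eef_pos: [0.492, 0.0038, 0.2106]
orientation: [1.326, 1.131, -1.32]
force: [1.1, 5.6, 7.3]
grip_width: 0.004
```

Run:
```python
from fit import *
fit('side')
```

```text
t 7.65 tcp [0.492  0.0038 0.2106] cartonXY 0.0426 0.0174 F [1.07 5.64 7.31] g 0.004 toolx [ 0.003  0.002 -1.   ] toolz [-0.155 -0.988 -0.002]
carton [ 0.5021 -0.0425  1.4155]
-0.14 front z 0.2094 back z 0.2098
-0.09 front z 0.2102 back z 0.2097
-0.03 front z 0.2103 back z 0.2105
0.03 front z 0.2295 back z 0.2097
 t 7.7 tcp [0.4919 0.0027 0.2105] cartonXY 0.0415 0.0173 F [0.54 5.28 8.81] g 0.003 toolx [ 0.002  0.001 -1.   ] toolz [-0.156 -0.988 -0.001]
```

>>> {"name": "jog_arm", "arguments": {"plan": [{"dx": -0.08,"dy": -0.5,"dz": 0.03,"roll": 0,"claw": 1},{"dx": -0.16,"dy": -1.0,"dz": 0.03,"roll": 0,"claw": 1},{"dx": -0.24,"dy": -1.5,"dz": 0.03,"roll": 0,"claw": 1},{"dx": -0.32,"dy": -2.0,"dz": 0.03,"roll": 0,"claw": 1},{"dx": -0.39,"dy": -2.5,"dz": 0.03,"roll": 0,"claw": 1},{"dx": -0.47,"dy": -3.0,"dz": 0.03,"roll": 0,"claw": 1},{"dx": -0.55,"dy": -3.5,"dz": 0.03,"roll": 0,"claw": 1},{"dx": -0.63,"dy": -4.0,"dz": 0.03,"roll": 0,"claw": 1},{"dx": -0.71,"dy": -4.5,"dz": 0.03,"roll": 0,"claw": 1},{"dx": -0.79,"dy": -5.0,"dz": 0.03,"roll": 0,"claw": 1}]}}

```text
time: 8.53
eef_pos: [0.4837, -0.0466, 0.2106]
orientation: [1.325, 1.131, -1.321]
force: [-0.1, 4.2, 7.7]
grip_width: 0.007
```

Run:
```python
from fit import *
fit('side')
```

```text
t 8.53 tcp [ 0.4837 -0.0466  0.2106] cartonXY -0.0084 0.0177 F [-0.15  4.18  7.69] g 0.007 toolx [ 0.002  0.001 -1.   ] toolz [-0.155 -0.988 -0.001]
carton [ 0.5022 -0.0424  1.4156]
-0.14 front z 0.21 back z 0.2103
-0.09 front z 0.2107 back z None
-0.03 front z 0.2315 back z 0.2097
0.03 front z 0.2109 back z 0.2103
 t 8.58 tcp [ 0.4836 -0.0476  0.2106] cartonXY -0.0095 0.0176 F [-1.34  4.98  8.05] g 0.006 toolx [ 0.002  0.001 -1.   ] toolz [-0.157 -0.988 -0.001]
```

>>> {"name": "jog_arm", "arguments": {"plan": [{"dx": -0.08,"dy": -0.5,"dz": 0.02,"roll": 0,"claw": 1},{"dx": -0.16,"dy": -1.0,"dz": 0.02,"roll": 0,"claw": 1},{"dx": -0.24,"dy": -1.5,"dz": 0.02,"roll": 0,"claw": 1},{"dx": -0.32,"dy": -2.0,"dz": 0.02,"roll": 0,"claw": 1},{"dx": -0.39,"dy": -2.5,"dz": 0.02,"roll": 0,"claw": 1},{"dx": -0.47,"dy": -3.0,"dz": 0.02,"roll": 0,"claw": 1},{"dx": -0.55,"dy": -3.5,"dz": 0.02,"roll": 0,"claw": 1},{"dx": -0.63,"dy": -4.0,"dz": 0.02,"roll": 0,"claw": 1},{"dx": -0.71,"dy": -4.5,"dz": 0.02,"roll": 0,"claw": 1},{"dx": -0.79,"dy": -5.0,"dz": 0.02,"roll": 0,"claw": 1}]}}

```text
time: 9.42
eef_pos: [0.4754, -0.097, 0.2105]
orientation: [1.324, 1.131, -1.322]
force: [1.7, 4.0, 6.2]
grip_width: 0.004
```

>>> {"name": "jog_arm", "arguments": {"plan": [{"dx": -0.08,"dy": -0.5,"dz": 0,"roll": 0,"claw": 1},{"dx": -0.16,"dy": -1.0,"dz": 0,"roll": 0,"claw": 1},{"dx": -0.24,"dy": -1.5,"dz": 0,"roll": 0,"claw": 1},{"dx": -0.32,"dy": -2.0,"dz": 0,"roll": 0,"claw": 1},{"dx": -0.39,"dy": -2.5,"dz": 0,"roll": 0,"claw": 1},{"dx": -0.47,"dy": -3.0,"dz": 0,"roll": 0,"claw": 1},{"dx": -0.55,"dy": -3.5,"dz": 0,"roll": 0,"claw": 1},{"dx": -0.63,"dy": -4.0,"dz": 0,"roll": 0,"claw": 1}]}}

```text
time: 10.08
eef_pos: [0.4687, -0.1372, 0.2104]
orientation: [1.324, 1.131, -1.323]
force: [0.8, 3.5, 5.1]
grip_width: 0.005
```

Run:
```python
from fit import *
fit('side')
```

```text
t 10.08 tcp [ 0.4687 -0.1372  0.2104] cartonXY -0.1003 0.0184 F [0.77 3.54 5.05] g 0.005 toolx [ 0.  0. -1.] toolz [-0.156 -0.988 -0.   ]
carton [ 0.5022 -0.0426  1.4151]
-0.14 front z 0.2232 back z 0.2105
-0.09 front z 0.213 back z 0.2102
-0.03 front z 0.2112 back z 0.2099
0.03 front z 0.2098 back z 0.2098
 t 10.13 tcp [ 0.4685 -0.1384  0.2103] cartonXY -0.1015 0.0184 F [1.45 3.31 6.26] g 0.005 toolx [ 0. -0. -1.] toolz [-0.157 -0.988  0.   ]
```

>>> {"name": "jog_arm", "arguments": {"plan": [{"dx": -0.08,"dy": -0.5,"dz": 0,"roll": 0,"claw": 1},{"dx": -0.16,"dy": -1.0,"dz": 0,"roll": 0,"claw": 1},{"dx": -0.24,"dy": -1.5,"dz": 0,"roll": 0,"claw": 1},{"dx": -0.32,"dy": -2.0,"dz": 0,"roll": 0,"claw": 1},{"dx": -0.39,"dy": -2.5,"dz": 0,"roll": 0,"claw": 1},{"dx": -0.47,"dy": -3.0,"dz": 0,"roll": 0,"claw": 1},{"dx": -0.53,"dy": -3.4,"dz": 0,"roll": 0,"claw": 1},{"dx": -0.53,"dy": -3.4,"dz": 0,"roll": 0,"claw": 1},{"dx": -0.53,"dy": -3.4,"dz": 0,"roll": 0,"claw": 1},{"dx": -0.53,"dy": -3.4,"dz": 0,"roll": 0,"claw": 1},{"dx": -0.53,"dy": -3.4,"dz": 0,"roll": 0,"claw": 1},{"dx": -0.53,"dy": -3.4,"dz": 0,"roll": 0,"claw": 1}]}}

```text
time: 11.13
eef_pos: [0.4629, -0.1723, 0.2102]
orientation: [1.322, 1.13, -1.325]
force: [-1.5, -1.9, 5.0]
grip_width: 0.009
```

Run:
```python
from fit import *
p=fit('side'); cv2.imwrite('pics/side9.png',cv2.resize(p[60:260,200:440],(720,600)))
fit('scene')
```

```text
t 11.13 tcp [ 0.4629 -0.1723  0.2102] cartonXY -0.1359 0.0186 F [-1.48 -1.88  4.97] g 0.009 toolx [-0.001 -0.002 -1.   ] toolz [-0.157 -0.988  0.002]
carton [ 0.5022 -0.0425  1.4155]
-0.14 front z 0.2288 back z 0.2099
-0.09 front z 0.211 back z 0.2107
-0.03 front z 0.2101 back z 0.2102
0.03 front z 0.2096 back z 0.2097
 t 11.18 tcp [ 0.4629 -0.1723  0.2102] cartonXY -0.1358 0.0186 F [-2.11 -1.51  5.66] g 0.007 toolx [-0.001 -0.002 -1.   ] toolz [-0.157 -0.988  0.002]
 t 11.18 tcp [ 0.4629 -0.1723  0.2102] cartonXY -0.1358 0.0186 F [-2.11 -1.51  5.66] g 0.007 toolx [-0.001 -0.002 -1.   ] toolz [-0.157 -0.988  0.002]
carton [ 0.5032 -0.0401  1.416 ]
-0.14 front z 0.2101 back z 0.2083
-0.09 front z 0.2099 back z 0.2089
-0.03 front z 0.2089 back z 0.2086
0.03 front z 0.2087 back z 0.208
 t 11.23 tcp [ 0.463  -0.1723  0.2102] cartonXY -0.1358 0.0186 F [-1.3  -2.35  4.49] g 0.002 toolx [-0.001 -0.002 -1.   ] toolz [-0.157 -0.988  0.002]
```

View pics/side9.png

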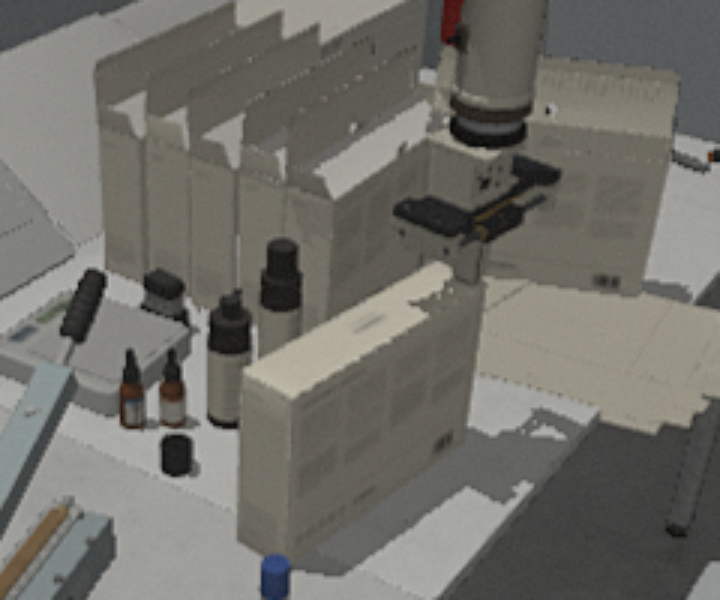

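The lid is flat and shut, and the fingertips press its right end at (468,270). The carton is upright and its surroundings look untouched. Handing in.

Run:
```python
from h import *
from cell import job_done
print(job_done()); st()
```

```text
the job is handed in; nothing more can be done
None
the job is handed in; nothing more can be done
```

I pressed the lid shut at its left end with closed fingertips and ran them along the front edge to the right end. I handed the job in at about 11.2 s with the fingertips still holding it there. No verdict was reported.

**Last checks before hand-in:**
- **Fingertips:** they were at carton x ≈ -136 mm, y ≈ +19 mm, with the TCP at z = 210 mm. They pressed down with about 5 N. The highest vertical reading at any check during the run was about 9 N.
- **Lid:** level to within about 2 mm along its length in both cameras, so fully shut. The one exception was a side-camera patch at the right end (229 mm), which covers the fingers. The scene camera reads 210 mm there.
- **Carton:** upright and within about 1 mm of where it started, judged by each camera separately. The two cameras disagree by 2–3 mm on its absolute position, much as they did at the start.
- **Bystanders:** those in the last side picture (both bottles, the over-cap and the glue stick) look undisturbed. I did not measure their positions again. The bone folder and pen were outside that cropped picture and were not checked.

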